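# Battery swaps on the phone repair bench

### The job

First put the swollen silver battery from the yellow mat into the open red steel box, before any other battery is moved. Then lay each of the three new black batteries flat in the empty battery bay of the opened phone that it fits (longest battery to the longest bay, shortest to the shortest), in the middle of the bay and in line with the phone, with its amber connector end towards the phone's cameras. Set every battery down rather than drop it, and do not knock the pot of screws.

Things in the scene. Friction and masses are not known exactly. Their poses are not given: they have to be found in the camera images.
- battery_large: New large phone battery: flat black pouch with white label, 96 mm long (x) by 48 wide (y) by 6 thick, 66 g. Amber band and 8 mm copper tab (look only) at its connector end, +x. Origin: centre of its underside, z up. Starts flat on the 3 mm yellow mat, x pointing away from the robot within 0.3 rad, 25 mm or more free beside its long sides.
- battery_medium: New medium phone battery: flat black pouch with white label, 74 mm long (x) by 44 wide (y) by 6 thick, 48 g. Amber band and 8 mm copper tab (look only) at its connector end, +x. Origin: centre of its underside, z up. Starts flat on the 3 mm yellow mat, x pointing away from the robot within 0.3 rad, 25 mm or more free beside its long sides.
- battery_small: New small phone battery: flat black pouch with white label, 54 mm long (x) by 38 wide (y) by 6 thick, 34 g. Amber band and 8 mm copper tab (look only) at its connector end, +x. Origin: centre of its underside, z up. Starts flat on the 3 mm yellow mat, x pointing away from the robot within 0.3 rad, 25 mm or more free beside its long sides.
- battery_swollen: Old swollen battery: bulging silver foil pouch, amber band at its +x end, 66 mm long (x) by 44 wide (y), 12 mm thick at its sides, 16 at the top of the bulge, 45 g. Origin: centre of its underside, z up. Starts flat on the yellow mat in the row of the new ones, x away from the robot within 0.3 rad.
- phone_large: Large phone, dark blue frame, 163 x 76 mm, back off, in a fixed 96 mm wide jig. Origin: on the bench under its centre; x along the phone to its camera end (away from the robot). Dark battery bay: centre x -15 mm, y 0, floor 14 mm up, 112 mm long; at its ends board (+x) and speaker rise 2 mm above the floor, no walls at its sides. Lenses 19 mm, end jaws 17, clamp screw (+x end) 20 mm high.
- phone_medium: Medium phone, red frame, 147 x 72 mm, back off, in a fixed 92 mm wide jig. Origin: on the bench under its centre; x along the phone to its camera end (away from the robot). Dark battery bay: centre x -15 mm, y 0, floor 14 mm up, 90 mm long; at its ends board (+x) and speaker rise 2 mm above the floor, no walls at its sides. Lenses 19 mm, end jaws 17, clamp screw (+x end) 20 mm high.
- phone_small: Small phone, white frame, 131 x 66 mm, back off, in a fixed 86 mm wide jig. Origin: on the bench under its centre; x along the phone to its camera end (away from the robot). Dark battery bay: centre x -15 mm, y 0, floor 14 mm up, 70 mm long; at its ends board (+x) and speaker rise 2 mm above the floor, no walls at its sides. Lenses 19 mm, end jaws 17, clamp screw (+x end) 20 mm high.
- battery_box: Open red steel box for dangerous batteries, fixed to the bench, 160 mm (x) by 180 mm (y) outside, 40 mm high, walls 4 mm, grey floor 5 to 6 mm above the bench. Origin: centre of its underside; z up. It stands to the left or right of the mat.
- screw_pot: Small open aluminium pot with loose screws, 44 mm across the rim, 26 mm high, standing loose on the bench between two phones. Origin: centre of its underside. To be left alone.
Mind the look-alikes: they are no part of the job. Leave any blue or pink look-alike of the battery_swollen alone.

How it is judged:
By the outcome, as a careful person would: the job done as asked, in the order asked, and still so for the second after the job is handed in, with the robot touching nothing.
It also fails if it takes over 96 s, if anything falls off the work surface, if the arm or the gripper's body presses on something with over 40 N, if the wrist force passes 120 N, or if a joint passes its speed limit or range.

### The arm

A 6-joint arm with a two-finger parallel gripper is mounted at the origin on the work surface. World frame = base frame: x ahead of the robot, y to its left, z up, the work surface at z = 0. Lengths are in m, angles in rad, forces in N, time in s.
With the tool pointing down it reaches from about 0.325 to 0.9 m from the base axis. Payload 3.5 kg.
Tool frame: the origin (TCP) lies on the centre line of the jaws, within the pads' length; the fingertips stand 11 mm ahead of it and the grasp point (between the pads) lies 8 mm behind it; z points along the fingers, y is the line along which they close (so a half turn about z gives the same grasp; the last joint's range is limited). The gripper opens to 85 mm and grips with 20 to 120 N. Pads are 22 mm wide; open, the fingers measure 114 mm over their backs; the gripper's body (76 mm by 85 mm) begins 54 mm behind the grasp point. The pads swing forward as they close: fully open they stand 13 mm farther back than shut.
Start: joints at [1.236, 0.276, -0.026, 1.268, 0, 1.467], TCP at [0.144, 0.608, 0.222] pointing down, gripper open.
Joint ranges: [-3.12, 3.12], [-0.85, 1.88], [-1.08, 1.24], [-1.95, 2.15], [-1.57, 1.53], [-3.14, 3.14]. Speed limits (rad/s): [2.57, 2.57, 3.14, 3.14, 3.14, 3.14].

### API

Orientations are given as a unit quaternion [x, y, z, w].
In Python, from station import move_ptp, movel, move_joints, release, gripper_close, dwell, ik, snapshot, IKError, job_done, cut_out, get_clock, get_joints, get_qd, get_tau, get_position, get_eef_rot, get_ft_force, get_moment, get_finger_gap, get_grip_force gives the robot as it stands. Calls block until the motion is done:
- move_ptp(position, orientation): joint-space move of the TCP to a pose.
- movel(position, rot=None, v=0.15): straight line of the TCP; rot=None keeps the orientation; v is the mean speed in m/s.
- move_joints(angles): joint-space move.
- release() and gripper_close(strength=None): open the fingers fully, or close them until they stop; strength is the grip in N (None keeps the last).
- dwell(seconds).
- ik(position, orientation): joint angles nearest the present ones, or None.
- snapshot(name): name is "side" or "top" or "wrist"; returns a dict with "color" (480x640x3 uint8, red, green, blue), "camera_matrix" (3x3 intrinsics, pixels), "world_to_cam" (4x4, takes a point from world to camera coordinates). Camera axes: x right, y up, looking along -z (the intrinsics and any distortion apply to the point x, -y, -z); pixel columns grow to the right and rows downward; lengths in m; the calibration is good to about 2 mm. A picture is of the moment at which its call begins. There is no depth.
A pose or a line that the arm cannot do raises IKError and nothing moves.
- job_done(): hands the job in; it is judged then, once.
Trained networks look in a picture, given as the dict that the camera call returned (one of the last four; its "shot" number tells which), for a name from the list of things; names that differ only in an ending like _2 or _b are one class to them, and where a whole thing is asked for, a point or a joint stands for the part that bears it (a point fixed in the world has none). Each returns a list of dicts, best first, with "confidence" (0 to 1); they miss things now and then, are a little off and sometimes report something else, mostly with a low value. They report only what shows in the picture. A call takes as long as a camera call. They do not tell look-alikes from the thing itself.
- cut_out(picture, label): "region" (480x640 bool, what is visible of it) and "rect" ([left, top, width, height] in pixels, round what is visible of it).
Readings, each from a call of its own:
- get_clock(): time.
- get_joints(): joint angles.
- get_qd(): joint speeds.
- get_tau(): joint torques, N m.
- get_position(): TCP position.
- get_eef_rot(): TCP orientation.
- get_ft_force(): force on the tool from outside, world axes, zero at the start.
- get_moment(): the same for the moment, N m.
- get_finger_gap(): finger opening in m.
- get_grip_force(): force on a finger pad.
Only numpy, scipy, OpenCV 4.12 (cv2) and the standard library are available. Lean on these libraries where they do the work, as an engineer would, in place of code of your own. Each camera call takes 0.05 s, during which the arm holds its last target. There are 200 camera calls.

## Working session

There is one attempt and no reset: what is moved stays moved. The work goes in short steps, each a Python script; the robot and the scene stay as the last script left them, time stands still between calls to the robot, and variables do not carry over. Pictures are saved under pics/ and viewed, at most 14 in all, crops included, and the job is handed in when it is done.

```bash
ls; mkdir -p pics; python3 - <<'E'
from station import *
import cv2,numpy as np
for n in ("top","side"):
    s=snapshot(n); cv2.imwrite(f"pics/{n}0.png",s["color"][:,:,::-1]); print(n,s.keys(),s["camera_matrix"].tolist(),np.round(s["world_to_cam"],3).tolist())
    if n=="top":
        for l in "battery_large battery_medium battery_small battery_swollen phone_large phone_medium phone_small battery_box screw_pot".split():
            print(l,[(round(d["confidence"],2),d["rect"]) for d in cut_out(s,l)])
print(get_clock(),get_eef_rot())
E
```

```text
pics
top dict_keys(['color', 'camera_matrix', 'world_to_cam', 'shot']) [[501.630466569712, 0.0, 328.2547678884384], [0.0, 501.630466569712, 238.49002841584664], [0.0, 0.0, 1.0]] [[0.021, -1.0, 0.003, -0.01], [0.993, 0.021, 0.113, -0.44], [-0.113, 0.0, 0.994, -1.001], [0.0, 0.0, 0.0, 1.0]]
battery_large [(0.72, [341.9, 207.6, 28.6, 47.2])]
battery_medium [(0.95, [236.3, 206.0, 25.2, 40.2])]
battery_small [(0.87, [292.5, 208.6, 18.8, 29.2]), (0.58, [193.7, 90.2, 52.5, 81.4])]
battery_swollen [(0.93, [399.2, 211.0, 28.8, 34.2]), (0.88, [452.8, 355.8, 33.6, 27.2])]
phone_large [(0.85, [422.8, 90.3, 53.4, 98.3])]
phone_medium [(0.88, [301.4, 89.4, 51.7, 84.7])]
phone_small [(0.82, [192.6, 90.1, 50.7, 83.9])]
battery_box [(0.8, [467.2, 198.6, 94.6, 88.4])]
screw_pot [(0.54, [258.2, 138.9, 22.8, 20.9])]
side dict_keys(['color', 'camera_matrix', 'world_to_cam', 'shot']) [[496.0779970324315, 0.0, 321.2133314873642], [0.0, 496.0779970324315, 243.20211061197136], [0.0, 0.0, 1.0]] [[0.985, -0.174, -0.019, -0.427], [0.139, 0.716, 0.684, -0.081], [-0.105, -0.676, 0.729, -1.272], [0.0, 0.0, 0.0, 1.0]]
0.55 [ 1.15650518e-01  9.93289967e-01 -1.30441598e-05  1.46612815e-06]
```

```bash
python3 - <<'E'
import cv2
i=cv2.imread("pics/top0.png")
cv2.imwrite("pics/top_crop.png",cv2.resize(i[70:400,180:580],(800,600*330*2//660+0),interpolation=cv2.INTER_CUBIC) if 0 else cv2.resize(i[80:380,180:580],None,fx=2,fy=2,interpolation=cv2.INTER_CUBIC))
E
```

```text
(no output)
```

View pics/top0.png

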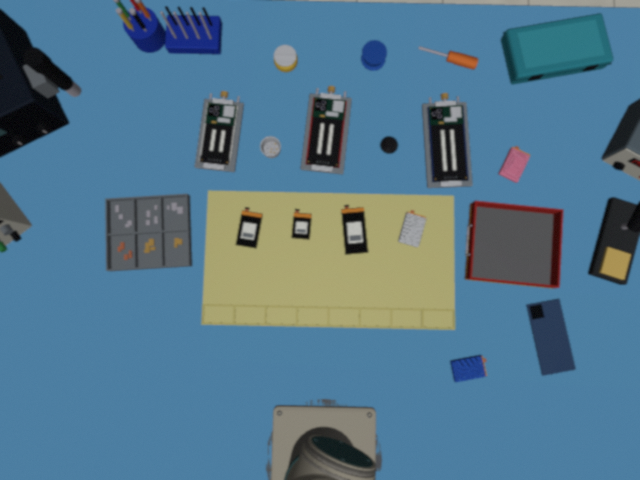

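View pics/top_crop.png

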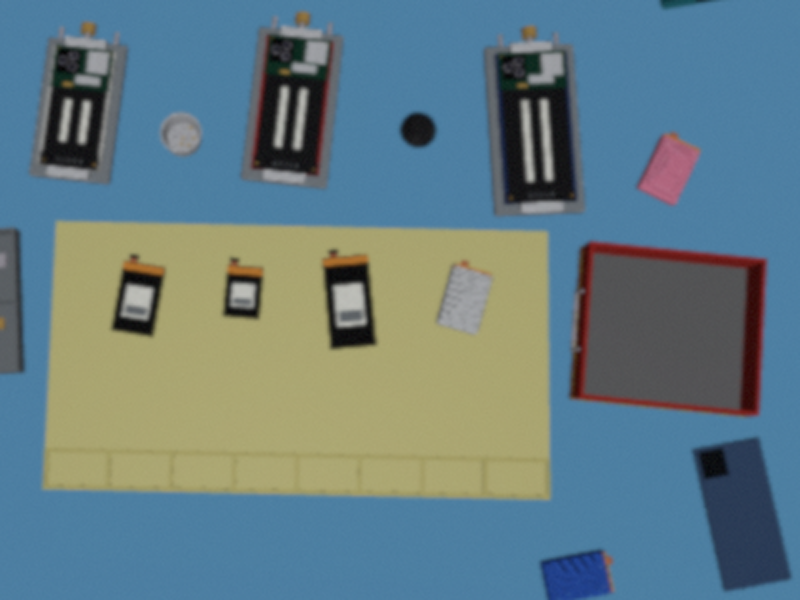

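The silver swollen battery is at px (412,229), on the mat. The blue one at (468,369) and the pink one at (514,164) are look-alikes off the mat. The enlarged crop confirms silver foil with an amber end. New batteries on the mat are medium (249,229), small (301,226) and large (355,231). Phones are white/small (219,133), red/medium (326,133) and blue/large (447,142). The box is on the right at (515,245).

```bash
cat > h.py <<'E'
from station import *
import cv2, numpy as np
from math import *
def quat(t):  # tool down, tool x = -(cos t, sin t)
    a=pi/2+t/2; return [cos(a),sin(a),0,0]
def w2p(s,P):
    P=np.atleast_2d(P); c=(s["world_to_cam"]@np.c_[P,np.ones(len(P))].T)[:3]
    v=s["camera_matrix"]@np.array([c[0],-c[1],-c[2]]); return (v[:2]/v[2]).T
def p2w(s,uv,z):
    uv=np.atleast_2d(uv).astype(float); d=np.linalg.inv(s["camera_matrix"])@np.c_[uv,np.ones(len(uv))].T
    d=np.array([d[0],-d[1],-d[2]]); T=s["world_to_cam"]; R=T[:3,:3]; o=-R.T@T[:3,3]; d=R.T@d
    k=(z-o[2])/d[2]; return (o[:,None]+k*d).T[:,:2]
def best(s,l): 
    return cut_out(s,l)
def rectfit(s,region,z):
    c=max(cv2.findContours(region.astype(np.uint8),cv2.RETR_EXTERNAL,cv2.CHAIN_APPROX_NONE)[0],key=cv2.contourArea)
    w=p2w(s,c[:,0,:],z); (cx,cy),(a,b),_=r=cv2.minAreaRect((w*1000).astype(np.float32))
    p=cv2.boxPoints(r); e=[p[1]-p[0],p[2]-p[1]]; e=max(e,key=np.linalg.norm); t=atan2(e[1],e[0])
    t=(t+pi/2)%pi-pi/2
    return cx/1000,cy/1000,t,max(a,b),min(a,b)
def rectify(s,c,t,z,L=.2,W=.13,k=4000):  # picture of the plane z, up = direction t, left = +90deg
    h,w=int(L*k),int(W*k); ux=np.array([cos(t),sin(t)]); uy=np.array([-sin(t),cos(t)])
    dst=np.float32([[0,0],[w,0],[w,h],[0,h]])
    P=[np.array(c)+ux*(h/2-v)/k+uy*(w/2-u)/k for u,v in dst]
    H=cv2.getPerspectiveTransform(w2p(s,np.c_[P,[z]*4]).astype(np.float32),dst)
    return cv2.warpPerspective(s["color"],H,(w,h),flags=cv2.INTER_CUBIC)[:,:,::-1]
E
python3 - <<'E'
from h import *
s=snapshot("top")
for l,z in dict(battery_large=.009,battery_medium=.009,battery_small=.009,battery_swollen=.015,phone_large=.012,phone_medium=.012,phone_small=.012,battery_box=.04,screw_pot=.026).items():
    d=best(s,l)
    if d: print(l,d[0]["rect"][:2],np.round(rectfit(s,d[0]["region"],z),3))
w=snapshot("wrist"); T=w["world_to_cam"]; o=-T[:3,:3].T@T[:3,3]; print(o,np.round(T[:3,:3],3).tolist(),get_position(),w["camera_matrix"].tolist())
E
```

```text
battery_large [342.6, 207.4] [ 4.63000e-01 -5.50000e-02  8.30000e-02  1.00051e+02  4.79340e+01]
battery_medium [237.3, 203.2] [ 0.463  0.164 -0.138 82.117 45.515]
battery_small [291.8, 209.7] [ 4.7100e-01  5.5000e-02 -6.5000e-02  6.1336e+01  3.7903e+01]
battery_swollen [399.0, 211.1] [ 0.467 -0.175 -0.26  71.557 43.559]
phone_large [419.9, 91.4] [ 6.57000e-01 -2.48000e-01  6.60000e-02  2.07348e+02  9.78580e+01]
phone_medium [301.2, 88.9] [ 6.77000e-01  7.00000e-03 -9.30000e-02  1.89907e+02  9.13900e+01]
phone_small [196.4, 89.4] [ 6.68000e-01  2.34000e-01 -7.50000e-02  1.73587e+02  8.81900e+01]
battery_box [464.4, 199.5] [  0.435  -0.374   1.494 194.28  163.585]
screw_pot [259.9, 139.9] [ 0.63   0.123 -1.549 43.943 42.895]
[0.06281076 0.62729442 0.37447467] [[0.229, 0.973, -0.001], [-0.922, 0.216, -0.322], [-0.313, 0.074, 0.947]] [0.14355959 0.60826968 0.22199662] [[359.56196379383414, 0.0, 321.9947602952716], [0.0, 359.56196379383414, 236.75066756959035], [0.0, 0.0, 1.0]]
```

```bash
python3 - <<'E'
from h import *
import pickle
pos=dict(phone_small=(.655,.234,-.075),phone_medium=(.66,.007,-.093),phone_large=(.64,-.248,.066),battery_swollen=(.467,-.175,-.26),battery_large=(.463,-.055,.083),battery_small=(.471,.055,-.065),battery_medium=(.463,.164,-.138))
out={}
for l,(x,y,t) in pos.items():
    z=.18 if "phone" in l else .13; b=.03 
    move_ptp([x-b*cos(t),y-b*sin(t),z],quat(t)); dwell(.15)
    s=snapshot("wrist"); d=best(s,l); out[l]=(s,d); print(l,len(d),round(get_clock(),1),d and np.round(rectfit(s,d[0]["region"],.012 if "phone" in l else .013 if "swollen" in l else .008),4))
pickle.dump(out,open("tour.pkl","wb"))
a=out["phone_medium"][0]["color"]; b=out["battery_large"][0]["color"]
cv2.imwrite("pics/w1.png",cv2.resize(np.hstack([a,b])[:,:,::-1],(800,300)))
R=[rectify(out[l][0],pos[l][:2],pos[l][2],.014 if "phone" in l else .009,k=2000) for l in pos]
cv2.imwrite("pics/rect.png",np.vstack([cv2.hconcat([np.ascontiguousarray(r) for r in R[:3]]),]))
cv2.imwrite("pics/rectb.png",cv2.hconcat([np.ascontiguousarray(r[80:320]) for r in R[3:]])[:, :800*2][:, :1040])
E
python3 -c "
import cv2;i=cv2.imread('pics/rectb.png');cv2.imwrite('pics/rectb.png',cv2.resize(i,(800,185)))"
```

```text
phone_small 2 3.5 [ 6.704000e-01  2.359000e-01 -8.630000e-02  1.758717e+02  8.533330e+01]
phone_medium 1 4.7 [ 6.783000e-01  7.300000e-03 -9.210000e-02  1.924313e+02  9.236560e+01]
phone_large 2 6.0 [ 6.597000e-01 -2.489000e-01  6.540000e-02  2.079993e+02  9.522850e+01]
battery_swollen 2 7.0 [ 0.4661 -0.1756 -0.2588 73.2509 44.1521]
battery_large 1 7.8 [ 4.637000e-01 -5.520000e-02  1.093000e-01  1.052751e+02  4.746150e+01]
battery_small 1 8.6 [ 4.70800e-01  5.55000e-02 -8.45000e-02  6.21101e+01  3.79757e+01]
battery_medium 1 9.3 [ 0.4617  0.1643 -0.1641 83.4542 45.5171]
```

View pics/w1.png

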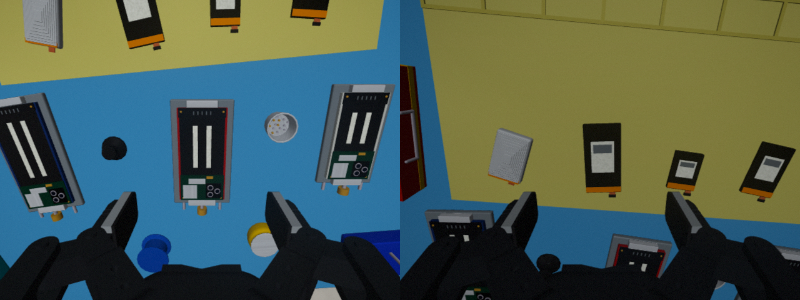

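View pics/rect.png

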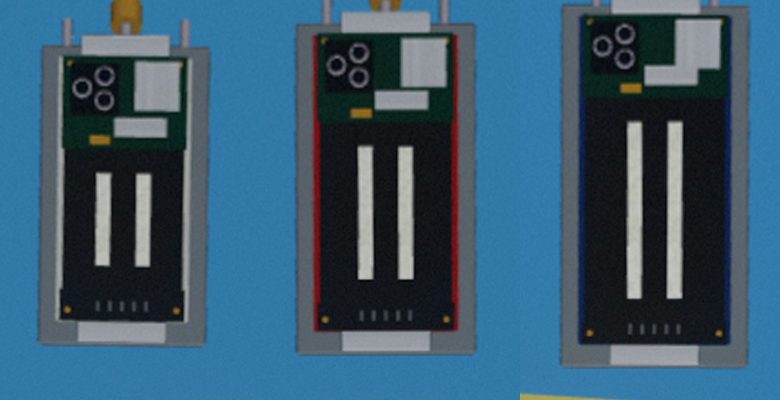

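View pics/rectb.png

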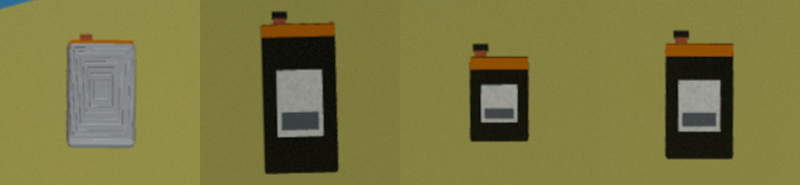

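```bash
cat > fit.py <<'E'
from h import *
def mrect(mask,c,t,k,L,W):
    p=cv2.findNonZero(mask.astype(np.uint8)); (u,v),sz,_=r=cv2.minAreaRect(p)
    b=cv2.boxPoints(r); e=max([b[1]-b[0],b[2]-b[1]],key=np.linalg.norm)
    e=e if e[1]<0 else -e; dt=atan2(-e[0],-e[1])
    X,Y=(L*k/2-v)/k,(W*k/2-u)/k
    return c[0]+cos(t)*X-sin(t)*Y, c[1]+sin(t)*X+cos(t)*Y, t+dt, max(sz)/k*1000,min(sz)/k*1000
def batt(s,c,t,z,L=.13,W=.09,k=4000):
    r=rectify(s,c,t,z,L,W,k); hsv=cv2.cvtColor(np.ascontiguousarray(r),cv2.COLOR_BGR2HSV)
    mat=(abs(hsv[...,0].astype(int)-27)<=6)&(hsv[...,1]>90)&(hsv[...,2]>70)
    m=cv2.morphologyEx((~mat).astype(np.uint8),cv2.MORPH_OPEN,np.ones((17*4,17*4)))
    n,lab,st,ce=cv2.connectedComponentsWithStats(m); i=lab[lab.shape[0]//2,lab.shape[1]//2]
    assert i>0; return mrect(lab==i,c,t,k,L,W),r
def bay(s,c,t,blen,L=None,W=.034,k=4000,z=.014):
    L=blen-.012; r=rectify(s,c,t,z,L,W,k); g=cv2.cvtColor(np.ascontiguousarray(r),cv2.COLOR_BGR2GRAY)
    m=cv2.morphologyEx((g>110).astype(np.uint8),cv2.MORPH_OPEN,np.ones((15,15)))
    return mrect(m,c,t,k,L,W),r
E
python3 - <<'E'
from fit import *
import pickle
o=pickle.load(open("tour.pkl","rb"))
B=dict(battery_swollen=(.466,-.1756,-.26,.013),battery_large=(.462,-.055,.1,.0085),battery_small=(.469,.0555,-.08,.0085),battery_medium=(.459,.164,-.16,.0085))
for l,(x,y,t,z) in B.items():
    f,_=batt(o[l][0],(x,y),t,z); f,r=batt(o[l][0],f[:2],f[2],z); print(l,np.round(f,4)); 
P=dict(phone_small=(.655,.234,-.0863,.07),phone_medium=(.66,.007,-.092,.09),phone_large=(.64,-.248,.0655,.112))
for l,(x,y,t,bl) in P.items():
    f,_=bay(o[l][0],(x-.005*cos(t),y),t,bl);f,r=bay(o[l][0],f[:2],f[2],bl); print(l,np.round(f,4))
E
```

```text
battery_swollen [ 0.4642 -0.1751 -0.26   68.5    44.    ]
battery_large [ 4.593e-01 -5.520e-02  1.079e-01  9.650e+01  4.750e+01]
battery_small [ 0.467   0.0558 -0.08   54.75   37.5   ]
battery_medium [ 0.4577  0.1652 -0.16   74.75   43.75  ]
phone_small [ 0.6456  0.2384 -0.0863 46.     27.    ]
phone_medium [ 6.540e-01  9.900e-03 -9.200e-02  6.600e+01  2.725e+01]
phone_large [ 6.352e-01 -2.504e-01  6.550e-02  8.800e+01  2.750e+01]
```

```bash
cat >> fit.py <<'E'
def mrect(mask,c,t,k,L,W):
    """centre line over the middle rows gives yaw, medians of the column ends give the length"""
    m=mask>0; rows=np.where(m.any(1))[0]; a,b=rows[0],rows[-1]; n=int(.12*(b-a)); v=np.arange(a+n,b-n)
    l=m[v].argmax(1); r=m.shape[1]-1-m[v][:,::-1].argmax(1)
    ok=(r-l)>.9*np.median(r-l); p=np.polyfit(v[ok],((l+r)/2)[ok],1); dt=atan(p[0])
    cols=np.where(m.sum(0)>.8*np.max(m.sum(0)))[0]
    top=np.median(m[:,cols].argmax(0)); bot=np.median(m.shape[0]-1-m[::-1][:,cols].argmax(0))
    vc=(top+bot)/2; uc=np.polyval(p,vc); X,Y=(L*k/2-.5-vc)/k,(W*k/2-.5-uc)/k
    return c[0]+cos(t)*X-sin(t)*Y, c[1]+sin(t)*X+cos(t)*Y, t+dt, (bot-top+1)/k*1000, np.median(r-l+1)/k*1000
E
cat > meas.py <<'E'
from fit import *
import pickle
o=pickle.load(open("tour.pkl","rb"))
B=dict(battery_swollen=(.464,-.1756,-.26,.013),battery_large=(.46,-.055,.1,.0085),battery_small=(.467,.0555,-.08,.0085),battery_medium=(.458,.164,-.16,.0085))
P=dict(phone_small=(.646,.238,-.08,.07),phone_medium=(.654,.01,-.09,.09),phone_large=(.635,-.25,.065,.112))
M={}
for l,(x,y,t,z) in B.items():
    f,_=batt(o[l][0],(x,y),t,z)
    for _ in range(2): f,r=batt(o[l][0],f[:2],f[2],z)
    M[l]=f
for l,(x,y,t,bl) in P.items():
    f,_=bay(o[l][0],(x,y),t,bl)
    for _ in range(2): f,r=bay(o[l][0],f[:2],f[2],bl)
    M[l]=f
if __name__=="__main__":
    for l in M: print(l,np.round(M[l],4))
E
python3 meas.py; python3 - <<'E'
from h import *
s=snapshot("top"); print(np.round(p2w(s,[[467,199],[562,205],[560,287],[466,281]],.035),3))
# probe: shut fingers onto free mat
x,y,z=get_position(); print(x,y,z)
gripper_close(30); move_ptp([.40,.11,.06],quat(0)); f0=get_ft_force()[2]
movel([.40,.11,.022],v=.1); f0=get_ft_force()[2]; z=.022
print("f0",f0)
while z>-.01:
    z-=.001; movel([.40,.11,z],v=.03); f=get_ft_force()[2]-f0
    if abs(f)>2: break
print(z,f,get_position()[2],get_clock()); movel([.40,.11,.08],v=.2)
print(get_finger_gap()); release(); print(get_finger_gap(),get_clock())
E
```

```text
battery_swollen [ 0.464  -0.1752 -0.2664 69.     44.    ]
battery_large [ 4.591e-01 -5.530e-02  1.096e-01  9.675e+01  4.750e+01]
battery_small [ 0.4668  0.0557 -0.0658 55.     37.5   ]
battery_medium [ 0.4575  0.1651 -0.1426 74.75   43.5   ]
phone_small [ 0.6455  0.2383 -0.092  46.     27.    ]
phone_medium [ 6.539e-01  9.900e-03 -8.930e-02  6.600e+01  2.700e+01]
phone_large [ 6.350e-01 -2.505e-01  6.210e-02  8.800e+01  2.700e+01]
[[ 0.526 -0.283]
 [ 0.518 -0.477]
 [ 0.351 -0.468]
 [ 0.359 -0.28 ]]
0.4334600838223962 0.16721410797761393 0.12998473443064165
f0 0.5898208691213699
-0.007000000000000014 8.218169210583843 -0.006276224986491937 18.4167
0.0003105155265176407
0.08508041461208947 19.7833
```

```bash
python3 - <<'E'
from meas import *
x,y,t=M["battery_swollen"][:3]
move_ptp([x,y,.08],quat(t)); movel([x,y,.032],v=.15); print(get_clock(),get_position(),get_ft_force())
s=snapshot("side"); w=snapshot("wrist")
tip=[[x,y,get_position()[2]],[x,y,get_position()[2]-.011],[x,y,.003]]
print(np.round(w2p(s,tip)),np.round(w2p(w,tip)))
u,v=map(int,w2p(s,tip)[0]); c=cv2.resize(s["color"][v-60:v+60,u-80:u+80],(640,480),interpolation=cv2.INTER_CUBIC)
for p in w2p(s,tip): cv2.circle(c,(int((p[0]-u+80)*4),int((p[1]-v+60)*4)),3,(255,0,255),-1)
cv2.imwrite("pics/hov.png",cv2.resize(np.hstack([c,w["color"]])[:,:,::-1],(800,300)))
E
```

```text
21.375 [ 0.46360313 -0.17395065  0.031823  ] [-0.13457483 -0.25621824 -0.96654912]
[[346. 293.]
 [346. 296.]
 [346. 301.]] [[321. 299.]
 [321. 288.]
 [321. 272.]]
```

View pics/hov.png

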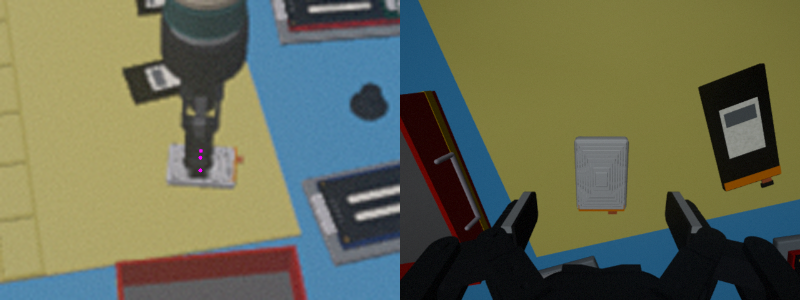

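```bash
cat > act.py <<'E'
from meas import *
def lower(x,y,z,step=.002,lim=3,v=.04,f0=None):
    """go down in small steps to z, stop early on contact; returns the height reached"""
    f0=get_ft_force()[2] if f0 is None else f0; zc=get_position()[2]
    while zc>z+1e-4:
        zc=max(z,zc-step); movel([x,y,zc],v=v)
        if get_ft_force()[2]-f0>lim: print("contact",zc,get_ft_force()[2]-f0); break
    return zc
E
python3 - <<'E'
from act import *
x,y,t=M["battery_swollen"][:3]
movel([x,y,.010],v=.1); print(get_ft_force()); z=lower(x,y,-.006); print(z,get_position(),get_clock())
gripper_close(30); print("gap",get_finger_gap(),get_grip_force(),get_ft_force(),get_clock())
w=snapshot("wrist"); cv2.imwrite("pics/g1.png",w["color"][:,:,::-1])
E
```

```text
[ 0.22984351 -0.84933523 -0.05411708]
-0.0059350718131864245 [ 0.46383908 -0.17511795 -0.00607595] 23.8417
gap 0.04314210097986473 31.222001910209656 [-0.21143449 -0.545011    1.26041614] 24.3083
```

View pics/g1.png

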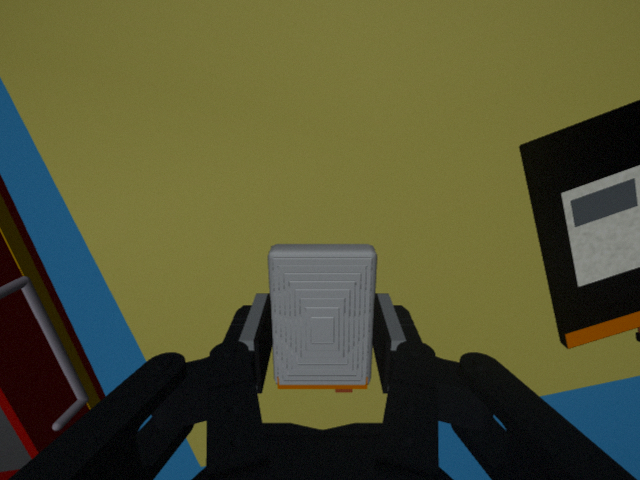

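The silver battery sits between the pads (rows 245–385, gap 43 mm). I'm carrying it to the box.

```bash
python3 - <<'E'
from act import *
x,y,t=M["battery_swollen"][:3]
movel([x,y,.09],v=.2); print(get_finger_gap(),get_ft_force())
bx,by=.438,-.377
move_ptp([bx,by,.09],quat(t)); movel([bx,by,.012],v=.15)
z=lower(bx,by,-.003,step=.0015,lim=1.5); print(z,get_clock(),get_ft_force())
release(); movel([bx,by,.09],v=.25); print(get_finger_gap(),get_clock())
s=snapshot("wrist"); cv2.imwrite("pics/box.png",s["color"][::2,::2,::-1])
E
```

```text
0.04327835286439247 [-0.83062464 -0.11249432 -1.0705811 ]
-0.003 29.2333 [ 0.20664172  0.79534983 -0.51204756]
0.08553204763272089 30.25
```

View pics/box.png

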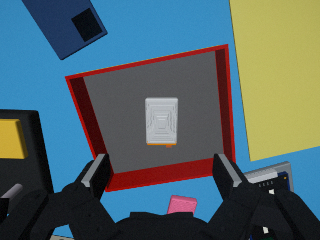

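```bash
cat >> act.py <<'E'
def job(sz,zg):
    x,y,t=M["battery_"+sz][:3]; px,py,pt=M["phone_"+sz][:3]
    move_ptp([x,y,.05],quat(t)); movel([x,y,.008],v=.15); z=lower(x,y,zg,step=.004,v=.06)
    gripper_close(25); print(sz,"gap",get_finger_gap(),get_ft_force()[2],round(get_clock(),1))
    movel([x,y,.06],v=.2); g=get_finger_gap(); f0=get_ft_force()[2]
    move_ptp([px,py,.06],quat(pt)); movel([px,py,z+.018],v=.15); dwell(.2)
    zp=lower(px,py,z+.0115,step=.0015,lim=1.5); dwell(.2); print(g,"z",z,zp,get_finger_gap(),get_position(),get_ft_force()[2])
    release(); b=.03; movel([px,py,.06],v=.2)
    movel([px-b*cos(pt),py-b*sin(pt),.15],v=.25); dwell(.2); s=snapshot("wrist"); print(round(get_clock(),1))
    pickle.dump(s,open(f"after_{sz}.pkl","wb"))
    cv2.imwrite(f"pics/after_{sz}.png",rectify(s,(px,py),pt,.02,k=3000))
E
python3 - <<'E'
from act import *
job("large",-.008)
E
```

```text
large gap 0.04679369958237761 3.2065602856984103 33.4
0.04696647985860688 z -0.008 0.0034999999999999996 0.04701673957544008 [ 0.63505891 -0.25055817  0.00352984] -0.8394942648149595
39.0
```

View pics/after_large.png

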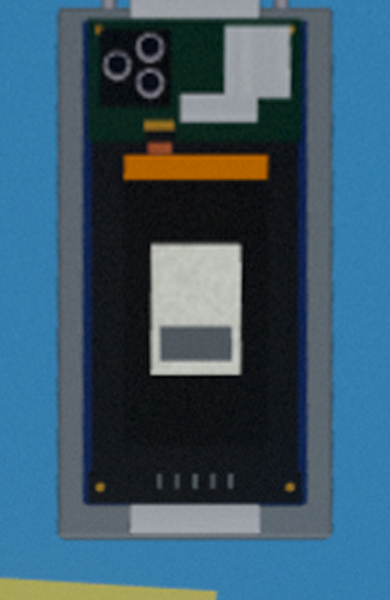

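The large battery lies centred: amber edge at row 154 (ideal 156), columns 124–268 (centre 196, ideal 195), connector towards the lenses. Next is the medium one.

```bash
python3 - <<'E'
from act import *
job("medium",-.0075)
E
```

```text
medium gap 0.04275438108146167 3.102239717242017 42.6
0.04327594759312104 z -0.0075 0.004 0.04300478105598777 [0.65391272 0.00984857 0.00404886] -0.30964857930825707
48.1
```

View pics/after_medium.png

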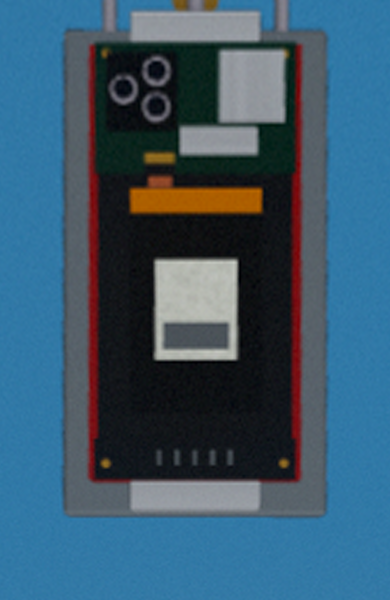

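The medium battery is good: amber edge at row 188 (ideal 189), columns 130–262 (centre 196). Now the small one.

```bash
python3 - <<'E'
from act import *
job("small",-.0065)
s=snapshot("top"); a=cv2.imread("pics/after_small.png")
c=cv2.resize(s["color"][80:300,180:580][:,:,::-1],None,fx=1,fy=1)
c=cv2.copyMakeBorder(c,0,380,0,0,cv2.BORDER_CONSTANT); cv2.imwrite("pics/fin.png",np.hstack([a,c])[:,:800])
E
```

```text
small gap 0.03683888522008102 2.3342708804690084 50.9
0.037062788712101065 z -0.0065 0.005 0.03706638542168149 [0.64554772 0.23829332 0.00501682] -0.138841378344468
56.5
```

View pics/fin.png

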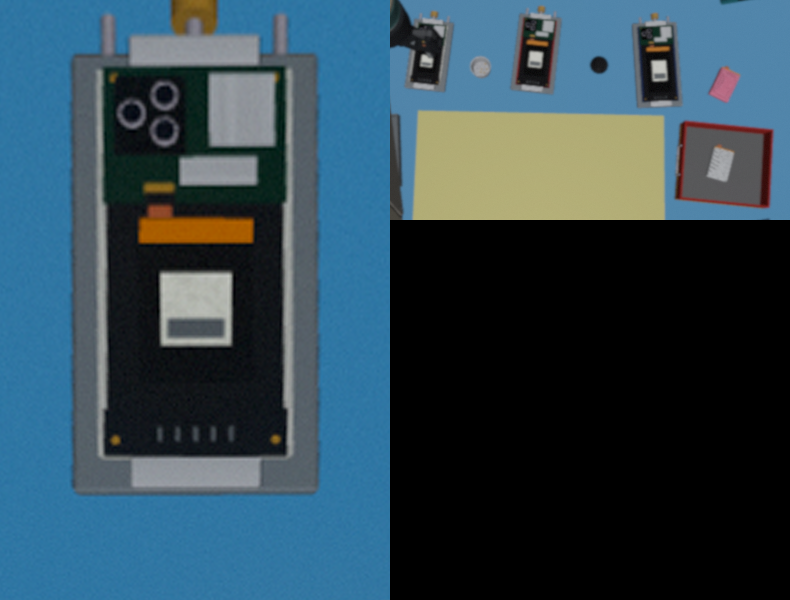

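The small battery is centred: amber edge at row 218 (ideal 219), columns 139–253. The pot is where it was and the silver battery is in the box.

```bash
python3 -c "
from station import *
print(job_done(),get_clock())"
```

```text
the job is handed in; nothing more can be done
the job is handed in; nothing more can be done
```

The job is handed in at about 57 s of the 96 s limit: the swollen silver battery went into the red box first, then each new battery was set down centred in its matching phone with its connector end towards the cameras, and the screw pot was not moved.

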